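# Square up three slabs on the gluing board

### The job

Three small lime-wood slabs lean in a row against the backstop of the wooden gluing board. Get them ready for glue: push the row together until all three stand upright and closed up flat against the backstop, and slide them along it until their ends are butted up squarely against the side fence. Leave them standing there.

Things in the scene. Friction and masses are not known exactly. Their poses are not given: they have to be found in the camera images.
- board: fixed gluing board: wooden bed, top at z = 12 mm, x -130 to 38, y -160 to 28 mm, with two dark rails in an L. Origin: inner corner of the L at table height; x points through the backstop, y along it to the side fence, z up. Backstop: face x = 0, y -150 to 18 mm, top at z = 62 mm. Side fence: face y = 0, x -116 to 0 mm, top at z = 48 mm. Both rails 18 mm thick; the other two sides are open.
- slab1_centre (a point): rear slab, touching the backstop: pale lime-wood box, 60 mm long, 48 high, 10 thick, loose, 17 to 36 g. It stands on a long narrow edge, length along the board's y, leaning 25 to 30 degrees, top towards the backstop; its end is 20 to 50 mm short of the side fence. This point: its centre; own y along the 60 mm, x up along the 48 mm, z through the 10 mm, away from the backstop.
- slab2_centre (a point): middle slab of the row: pale lime-wood box, 60 mm long, 48 high, 10 thick, loose, 17 to 36 g. It stands on a long narrow edge, length along the board's y, leaning 25 to 30 degrees, top towards the backstop; its end is 20 to 50 mm short of the side fence. This point: its centre; own y along the 60 mm, x up along the 48 mm, z through the 10 mm, away from the backstop.
- slab3_centre (a point): front slab, farthest from the backstop: pale lime-wood box, 60 mm long, 48 high, 10 thick, loose, 17 to 36 g. It stands on a long narrow edge, length along the board's y, leaning 25 to 30 degrees, top towards the backstop; its end is 20 to 50 mm short of the side fence. This point: its centre; own y along the 60 mm, x up along the 48 mm, z through the 10 mm, away from the backstop.
There are look-alikes about, which are no part of the job. What is shaped like the part that bears slab3_centre but blue is not meant.

How it is judged:
By the outcome, as a careful person would: the job done as asked, in the order asked, and still so for the second after the job is handed in, with the robot touching nothing.
It also fails if it takes over 45 s, if anything falls off the work surface, if the arm or the gripper's body presses on something with over 40 N, if the wrist force passes 120 N, or if a joint passes its speed limit or range.

### The arm

A 6-joint arm with a two-finger parallel gripper is mounted at the origin on a cart in front of the work surface, level with it; the furniture and walls round the work are solid. World frame = base frame: x ahead of the robot, y to its left, z up, the work surface at z = 0. Lengths are in m, angles in rad, forces in N, time in s.
With the tool pointing down it reaches from about 0.375 to 0.75 m from the base axis. Payload 9 kg.
Tool frame: the origin (TCP) lies between the finger pads; the fingertips stand 22 mm ahead of it and the grasp point (between the pads) lies 3 mm ahead of it; z points along the fingers, y is the direction in which the jaws open and shut (so a half turn about z gives the same grasp; the last joint's range is limited). The gripper opens to 85 mm and grips with 20 to 120 N. Pads are 22 mm wide; open, the fingers measure 114 mm over their backs; the gripper's body (76 mm by 85 mm) begins 54 mm behind the grasp point. The pads swing forward as they close: fully open they stand 13 mm farther back than shut.
Start: joints at [0.92, 0.104, 0.097, 1.564, 0, 1.353], TCP at [0.252, 0.545, 0.215] pointing down, gripper open.
Joint ranges: [-2.99, 2.99], [-0.84, 1.86], [-1.1, 1.16], [-1.84, 2.11], [-1.51, 1.56], [-3.14, 3.14]. Speed limits (rad/s): [2.22, 2.22, 2.57, 3.14, 3.14, 3.14].

### API

Orientations are given as a rotation vector (axis times angle).
In Python, from plant import arm gives the robot as it stands.
- The arm moves only by the tool apply_moves, never from a script. Its argument "plan" is a list that holds one entry, the list of rows, each a list of 7 numbers: the shift along the tool's x, y, z in units of 0.4 m (1.0 is 0.4 m), then the turn, a rotation vector about the tool's x, y, z in units of 60 degrees (1.0 is 60 degrees), then the finger opening in mm, from 0 to 85.4. In form: [[[dx, dy, dz, ax, ay, az, fingers], ...]]. A call has 1 to 8 rows; each row is the pose to reach, as a shift and turn from the pose commanded when the call began, along the tool's axes at that moment; what a row does not reach only later rows make up. A row lasts 1/12 s, in which the tool goes at most 41.7 mm and 7.16 degrees, less where a joint would pass 70% of its speed; a pose out of reach is approached as far as the arm can. A call with a number of a shift or a turn outside -1 to 1 is refused whole. A call with a gripper value outside its range is refused whole. The fingers move at their own pace and stop on an object; "newtons" is the grip in N (left out, the last holds). Time passes only in rows, so rows that repeat a pose let the fingers close. It gives the time, the measured TCP pose, the force and the opening at its end, in the units of the state.
- arm.sense(): the state, without advancing time (a new reading comes with each control period).
- arm.read_camera(name): name is "side" or "top" or "wrist"; returns a dict with "pixels" (480x640x3 uint8, red, green, blue), "fx", "fy", "cx", "cy" (pixels), "k1" (the pictures are not rectified: a ray, as slopes to the right and down, at radius r is drawn at 1 + k1 r^2 times it, then the intrinsics apply), "T" (4x4, takes a point from camera to world coordinates). Camera axes: x right, y up, looking along -z (the intrinsics and any distortion apply to the point x, -y, -z); pixel columns grow to the right and rows downward; lengths in m; the calibration is good to about 2 mm. A picture is of the moment at which its call begins. There is no depth.
- arm.hand_in(): hands the job in, once; it reports no verdict.
The state is a dict: "time_s": time; "qpos": joint angles; "joint_velocities": joint speeds; "joint_efforts": joint torques, N m; "eef_pos": TCP position; "eef_rot": TCP orientation; "wrist_force": force on the tool from outside, world axes, zero at the start; "moment": the same for the moment, N m; "width": finger opening in m.
Only numpy, scipy, OpenCV 4.12 (cv2) and the standard library are available. Lean on these libraries where they do the work, as an engineer would, in place of code of your own. Each camera call takes 0.05 s, during which the arm holds its last target.

## Working session

There is one attempt and no reset: what is moved stays moved. The work goes in short steps, Python scripts to look and compute and a tool call to move; the robot and the scene stay as the last step left them, time stands still between calls to the robot, and variables do not carry over. Pictures are saved under pics/ and viewed, and the job is handed in when it is done.

Besides the shell and the picture viewer there is one more tool, called by a JSON object that holds its "method" and its "body". apply_moves: Moves the arm, as the interface text tells. Shifts and turns lie within -1 to 1; 1 stands for 0.4 m of shift or 60 degrees of turn. Its arguments: {"type":"object","properties":{"plan":{"type":"array"},"newtons":{"type":"number"}},"required":["plan"]}

```bash
ls; mkdir -p pics
python3 - <<'E'
from plant import arm
import cv2,numpy as np
s=arm.sense()
print(s)
for n in ["side","top","wrist"]:
    d=arm.read_camera(n); cv2.imwrite(f"pics/{n}0.png",d["pixels"][:,:,::-1])
    print(n,d["fx"],d["fy"],d["cx"],d["cy"],d["k1"],d["T"].round(4).tolist())
E
```

```text
pics
{'time_s': 0.0, 'qpos': array([9.20293223e-01, 1.04745884e-01, 9.64454417e-02, 1.56390496e+00,
       2.56169778e-05, 1.35311108e+00]), 'joint_velocities': array([ 0.0004607 , -0.00141299,  0.00122033, -0.00074128,  0.00101431,
        0.00124685]), 'joint_efforts': array([-1.69877527e-03, -5.56924832e+01,  5.03649580e+01,  1.67312130e-02,
       -5.14969070e-04,  3.90316336e-05]), 'eef_pos': array([0.25140544, 0.54438341, 0.21368196]), 'eef_rot': array([-6.74442072e-01, -3.06771234e+00,  1.99077349e-03]), 'wrist_force': array([-0.04317966, -0.80629153,  0.01977457]), 'moment': array([-0.02911892,  0.00412459,  0.03175124]), 'width': 0.0852379834290147}
side 493.00354329478967 493.00354329478967 314.06012743033307 237.6974690835145 -0.11833204525076421 [[0.9795, 0.0971, -0.1762, 0.4996], [-0.2012, 0.471, -0.8589, -0.7362], [-0.0004, 0.8768, 0.4809, 0.4609], [0.0, 0.0, 0.0, 1.0]]
top 573.3326004143978 573.3326004143978 322.643912120572 235.55623034229677 -0.13086443692742553 [[0.0061, 0.9928, -0.1192, 0.5677], [-0.9997, 0.0034, -0.0228, -0.0166], [-0.0222, 0.1193, 0.9926, 0.9182], [0.0, 0.0, 0.0, 1.0]]
wrist 333.2895237678349 333.2895237678349 319.7795832472709 236.23400978527434 -0.015009632105129588 [[0.4196, -0.8703, -0.2578, 0.1861], [0.9077, 0.402, 0.1205, 0.5746], [-0.0012, -0.2846, 0.9587, 0.3736], [0.0, 0.0, 0.0, 1.0]]
```

View pics/side0.png

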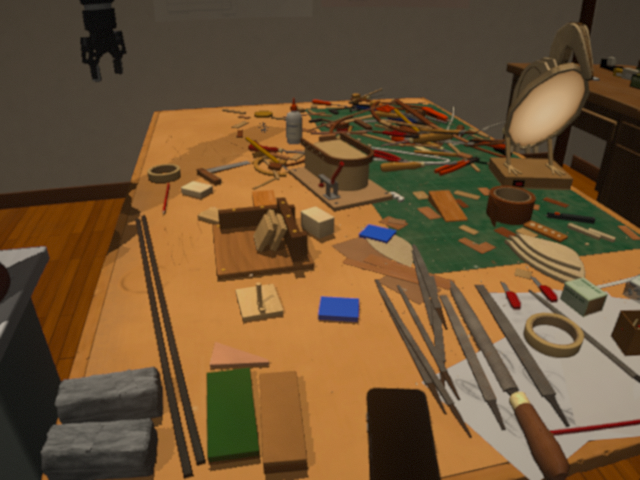

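View pics/top0.png

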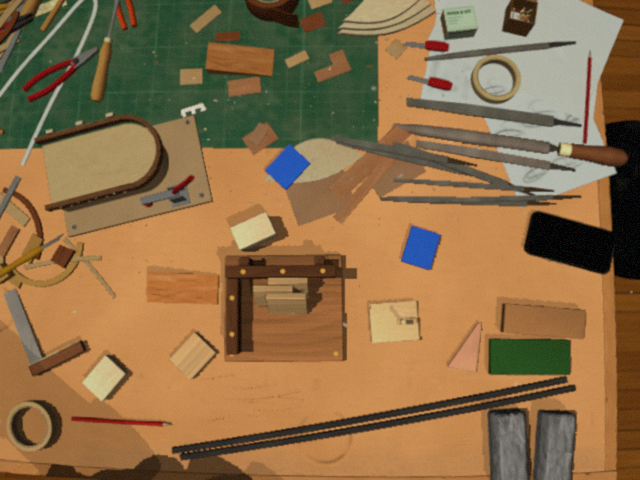

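View pics/wrist0.png

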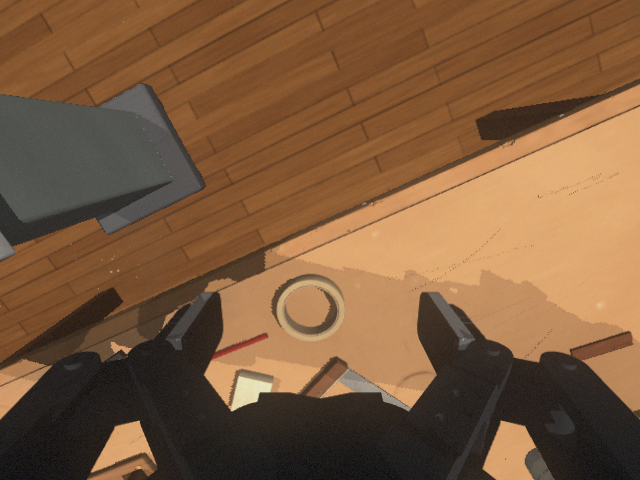

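```bash
cat > h.py <<'E'
import numpy as np,cv2
from scipy.spatial.transform import Rotation as R
from plant import arm
def ray(d,u,v):
    K=np.array([[d["fx"],0,d["cx"]],[0,d["fy"],d["cy"]],[0,0,1]])
    p=cv2.undistortPoints(np.array([[[u,v]]],float),K,np.array([d["k1"],0,0,0.]))[0,0]
    T=np.array(d["T"]); r=T[:3,:3]@np.array([p[0],-p[1],-1]); return T[:3,3],r
def onz(d,u,v,z):
    o,r=ray(d,u,v); return o+r*(z-o[2])/r[2]
def proj(d,P):
    T=np.array(d["T"]); P=np.atleast_2d(P); c=(P-T[:3,3])@T[:3,:3]
    s=np.c_[c[:,0]/-c[:,2],-c[:,1]/-c[:,2]]; r2=(s**2).sum(1)
    s=s*(1+d["k1"]*r2)[:,None]
    return np.c_[s[:,0]*d["fx"]+d["cx"],s[:,1]*d["fy"]+d["cy"]]
def tri(obs):
    A=np.zeros((3,3));b=np.zeros(3)
    for d,u,v in obs:
        o,r=ray(d,u,v); r=r/np.linalg.norm(r); M=np.eye(3)-np.outer(r,r);A+=M;b+=M@o
    return np.linalg.solve(A,b)
def crop(d,name,x0,y0,w,h,k):
    im=d["pixels"][y0:y0+h,x0:x0+w,::-1]
    im=cv2.resize(im,None,fx=k,fy=k,interpolation=cv2.INTER_CUBIC)
    im=np.clip(im.astype(float)*1.6,0,255).astype(np.uint8)
    for i in range(0,w,10):
        cv2.line(im,(i*k,0),(i*k,8 if i%50 else 16),(0,255,255),1)
        if i%20==0: cv2.putText(im,str(x0+i),(i*k,24),0,.35,(0,255,255),1)
    for i in range(0,h,10):
        cv2.line(im,(0,i*k),(8,i*k),(0,255,255),1)
        if i%20==0: cv2.putText(im,str(y0+i),(8,i*k+4),0,.35,(0,255,255),1)
    cv2.imwrite("pics/"+name+".png",im)
E
python3 - <<'E'
from h import *
crop(arm.read_camera("top"),"top1",215,245,145,125,5)
crop(arm.read_camera("side"),"side1",205,190,120,95,6)
E
```

```text
(no output)
```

View pics/top1.png

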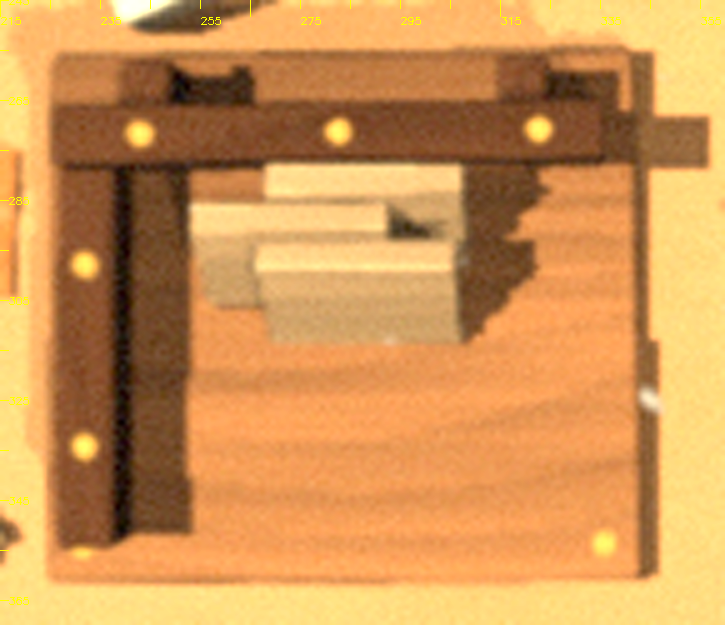

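View pics/side1.png

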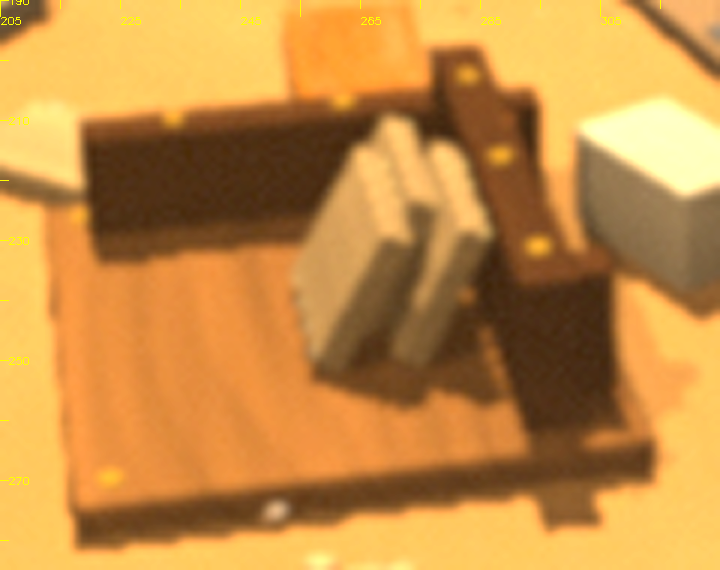

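```bash
cat > fit.py <<'E'
from h import *
from scipy.optimize import least_squares
top=arm.read_camera("top"); side=arm.read_camera("side")
t=lambda a,b:(215+(a)/5-.4,245+b/5-.4)
s=lambda a,b:(205+a/6-.4,190+b/6-.4)
mm=1e-3
obs=[(top,t(48,578),(-130,28,12)),(top,t(640,577),(-130,-160,12)),(top,t(52,50),(38,28,12)),(top,t(632,46),(38,-160,12)),
(top,t(602,165),(0,-150,62)),(top,t(602,104),(18,-150,62)),(top,t(57,547),(-116,18,48)),(top,t(112,547),(-116,0,48)),
(side,s(75,512),(-130,-160,12)),(side,s(653,443),(38,-160,12)),(side,s(520,280),(0,-150,62)),(side,s(608,265),(18,-150,62)),(side,s(88,140),(-116,0,48)),(side,s(82,122),(-116,18,48))]
def M(p):
    T=np.eye(4);T[:3,:3]=R.from_euler('z',p[3]).as_matrix();T[:3,3]=p[:3];return T
def f(p):
    T=M(p); r=[]
    for d,uv,P in obs:
        r.append((proj(d,T[:3,:3]@(np.array(P)*mm)+T[:3,3])[0]-uv))
    return np.array(r)
q=least_squares(lambda p:f(p).ravel(),[.5,.1,0,0],loss='soft_l1')
print(q.x); print(f(q.x).round(1).tolist())
np.save("board.npy",q.x)
T=M(q.x); Ti=np.linalg.inv(T)
def b(P): return (Ti[:3,:3]@P+Ti[:3,3])*1e3
for nm,zz,uv in [("s1 top L",57,(265,165)),("s1 top R",57,(463,165)),("s2 topfront L",59,(190,233)),("s2 topfront R",59,(388,233)),("s2 topback R",55,(388,205)),("s3 tf L",59,(255,270)),("s3 tf R",59,(457,270)),("s3 botf L",17,(272,342)),("s3 botf R",17,(463,342)),("s2botL",17,(207,305))]:
    print(nm,b(onz(top,*t(*uv),zz*mm)).round(1))
for nm,uvt,uvs in [("s3 tf R",(457,270),(405,240)),("s3 botf R",(463,342),(322,373))]:
    print(nm,b(tri([(top,*t(*uvt)),(side,*s(*uvs))])).round(1))
st=arm.sense();A=R.from_rotvec(st["eef_rot"]).as_matrix();print(A.round(3),st["eef_pos"],b(st["eef_pos"]))
E
python3 fit.py
```

```text
[0.60736359 0.13326907 0.00090308 0.01302011]
[[-1.1, 1.0], [0.2, 1.1], [-1.1, 0.2], [0.7, -0.0], [0.7, -1.3], [0.6, -1.2], [-1.0, 0.2], [-0.2, 0.2], [0.1, -0.5], [1.9, -0.3], [0.7, 1.1], [-3.5, 2.5], [-0.3, 0.4], [0.3, -0.5]]
s1 top L [ -0.9 -47.5  56.1]
s1 top R [  -1.3 -107.2   56.1]
s2 topfront L [-21.3 -25.2  58.1]
s2 topfront R [-21.6 -84.8  58.1]
s2 topback R [-13.1 -84.5  54.1]
s3 tf L [-32.5 -44.8  58.1]
s3 tf R [ -32.8 -105.4   58.1]
s3 botf L [-54.5 -45.1  16.1]
s3 botf R [ -54.8 -105.    16.1]
s2botL [-42.9 -24.6  16.1]
s3 tf R [ -30.2 -105.7   57.2]
s3 botf R [ -54.5 -105.    14.9]
[[-0.908  0.419 -0.   ]
 [ 0.419  0.908 -0.   ]
 [ 0.    -0.    -1.   ]] [0.25161109 0.54464232 0.21434032] [-350.36637006  415.97018082  213.43724552]
```

{"method": "apply_moves", "body": {"plan": [[[-0.54,-0.408,0,0,0,-0.425,20],[-0.54,-0.408,0,0,0,-0.425,20],[-0.54,-0.408,0,0,0,-0.425,20],[-0.54,-0.408,0,0,0,-0.425,20],[-0.54,-0.408,0,0,0,-0.425,20],[-0.54,-0.408,0,0,0,-0.425,20],[-0.54,-0.408,0,0,0,-0.425,20],[-0.54,-0.408,0,0,0,-0.425,20]]], "newtons": 20}}

```text
time_s: 1.02
eef_pos: [0.3815, 0.3021, 0.2146]
eef_rot: [-0.012, 3.14, -0.002]
wrist_force: [-0.1, 0.1, 0.4]
width: 0.0201
```

{"method": "apply_moves", "body": {"plan": [[[-0.32,-0.59,0.04,0,0,-0.005,20],[-0.32,-0.59,0.04,0,0,-0.005,20],[-0.32,-0.59,0.04,0,0,-0.005,20],[-0.32,-0.59,0.04,0,0,-0.005,20],[-0.32,-0.59,0.04,0,0,-0.005,20],[-0.32,-0.59,0.04,0,0,-0.005,20],[-0.32,-0.59,0.04,0,0,-0.005,20],[-0.32,-0.59,0.04,0,0,-0.005,20]]]}}

```text
time_s: 1.68
eef_pos: [0.5115, 0.0683, 0.1977]
eef_rot: [0.021, -3.141, 0.001]
wrist_force: [-0.7, 0.4, -0.1]
width: 0.0204
```

Run:
```python
from h import *
d=arm.read_camera("wrist"); cv2.imwrite("pics/w2.png",d["pixels"][:,:,::-1]); print(d["T"].round(4).tolist(),arm.sense()["eef_pos"],arm.sense()["eef_rot"])
b=np.load("board.npy")
c,s=np.cos(b[3]),np.sin(b[3])
for P in [(0,0,12),(0,0,48),(-116,0,48),(0,-150,62),(0,18,62),(-130,-160,12)]:
    x,y,z=np.array(P)*1e-3
    print(P,proj(d,[b[0]+c*x-s*y,b[1]+s*x+c*y,z]).round(1))
```

```text
[[-0.0131, -0.9586, -0.2843, 0.4395], [0.9999, -0.0129, -0.0025, 0.0672], [-0.0012, -0.2843, 0.9587, 0.3575], [0.0, 0.0, 0.0, 1.0]] [0.5106608  0.07011128 0.1980129 ] [ 2.26413376e-02 -3.14076866e+00 -3.86962594e-04]
(0, 0, 12) [[376.2 292. ]]
(0, 0, 48) [[381.8 307.4]]
(-116, 0, 48) [[388.4 196.2]]
(0, -150, 62) [[233.7 314.2]]
(0, 18, 62) [[402.4 314.3]]
(-130, -160, 12) [[226.8 176.7]]
```

View pics/w2.png

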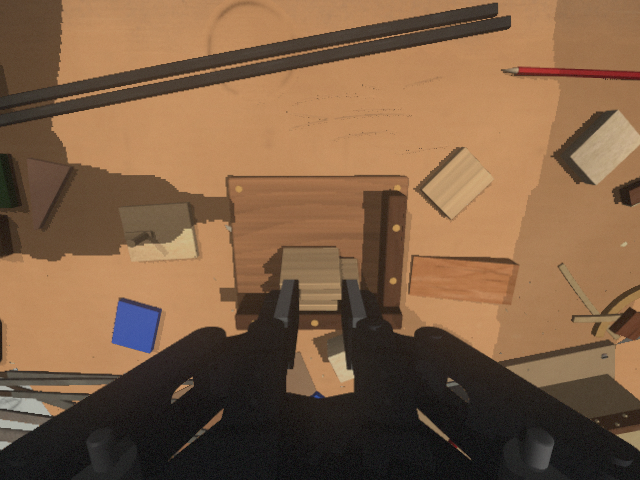

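Run:
```python
from h import *
d=arm.read_camera("wrist"); crop(d,"w3",215,165,200,170,4)
```

```text
(no output)
```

View pics/w3.png

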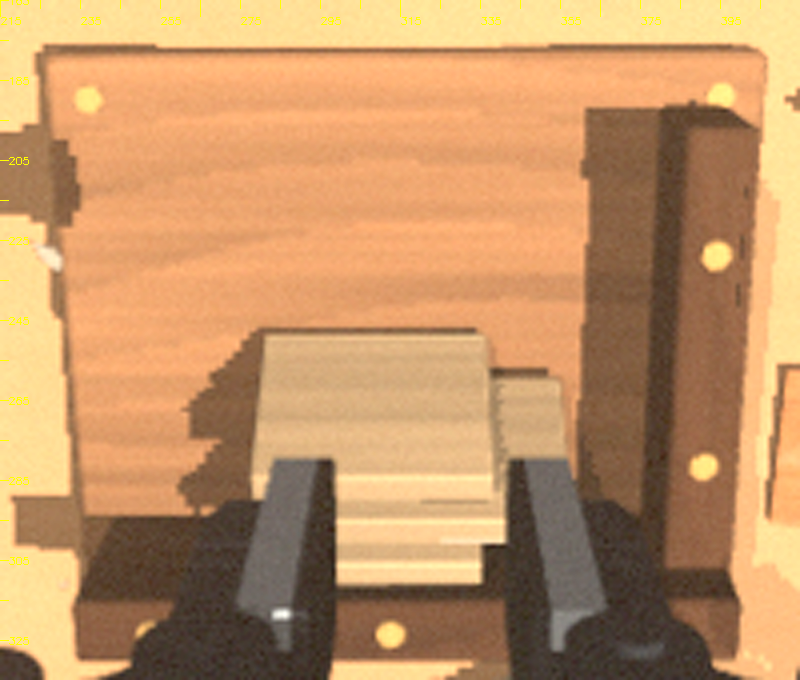

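```bash
cat > fit2.py <<'E'
import fit
from fit import *
w=arm.read_camera("wrist")
k=lambda a,b:(215+a/4-.4,165+b/4-.4)
obs.extend([(w,k(42,50),(-130,-160,12)),(w,k(766,53),(-130,28,12)),(w,k(690,126),(-116,0,48)),(w,k(756,128),(-116,18,48)),(w,k(75,600),(0,-150,62)),(w,k(738,600),(0,18,62)),(w,k(82,517),(0,-150,12)),(w,k(666,570),(0,0,48))])
q=least_squares(lambda p:f(p).ravel(),q.x,loss='soft_l1'); print("all",q.x); print(f(q.x).round(1).tolist())
ob=list(obs); obs[:]=ob[-8:]
q2=least_squares(lambda p:f(p).ravel(),q.x); print("wrist",q2.x); print(f(q2.x).round(1).tolist())
np.save("board.npy",(q.x)); np.save("boardw.npy",q2.x)
T=M(q2.x); Ti=np.linalg.inv(T)
for uv in [(262,332),(487,332)]: print(((Ti@np.r_[onz(w,*k(*uv),.017),1])*1e3).round(1))
E
python3 fit2.py | tail -6
```

```text
all [ 6.06571299e-01  1.34802611e-01 -1.42244551e-04  1.67545410e-02]
[[-1.7, 1.5], [-0.5, 1.1], [-2.0, 0.8], [-0.3, 0.2], [-0.4, -1.1], [-0.5, -1.0], [-1.6, 0.7], [-0.8, 0.7], [-0.0, -0.3], [1.5, -0.2], [0.4, 1.2], [-3.8, 2.6], [-0.7, 0.7], [-0.1, -0.3], [-1.1, 0.4], [0.0, -0.1], [-2.3, 1.1], [0.3, 0.6], [-2.6, -0.1], [-0.4, 0.1], [6.8, -1.6], [-2.7, 0.8]]
wrist [0.60567156 0.13504142 0.00192477 0.01713167]
[[-1.5, -0.1], [0.8, -0.7], [-1.6, 0.5], [1.1, 0.0], [-3.0, 0.2], [0.4, 0.4], [6.6, -1.5], [-2.1, 1.0]]
[ -54.7 -104.1   15.1 1000. ]
[ -54.8  -43.4   15.1 1000. ]
```

{"method": "apply_moves", "body": {"plan": [[[-0.0125,-0.0275,0.1,0,0,0,20],[-0.0125,-0.0275,0.2,0,0,0,20],[-0.0125,-0.0275,0.3,0,0,0,20],[-0.0125,-0.0275,0.36,0,0,0,20],[-0.0125,-0.0275,0.39,0,0,0,20],[-0.0125,-0.0275,0.39,0,0,0,20],[-0.0125,-0.0275,0.39,0,0,0,20]]]}}

```text
time_s: 2.52
eef_pos: [0.5156, 0.0613, 0.0436]
eef_rot: [-0.029, 3.141, 0.0]
wrist_force: [0.7, 0.1, 0.4]
width: 0.0201
```

Run:
```python
from h import *
s=arm.sense();print(s["eef_pos"],s["eef_rot"],s["wrist_force"],s["width"])
crop(arm.read_camera("side"),"s4",205,150,120,135,4)
```

```text
[0.51563974 0.0612502  0.04357763] [-2.91123255e-02  3.14070896e+00  3.60155160e-05] [0.69399732 0.12600654 0.37966315] 0.020081081585466152
```

View pics/s4.png

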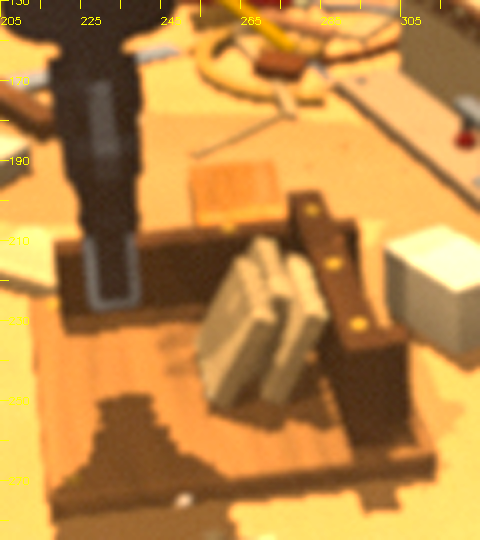

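{"method": "apply_moves", "body": {"plan": [[[0,-0.0075,0.0175,0,0,0,20],[0,-0.0075,0.0175,0,0,0,20],[-0.025,-0.0075,0.0175,0,0,0,20],[-0.05,-0.0075,0.0175,0,0,0,20],[-0.055,-0.0075,0.0175,0,0,0,20],[-0.055,-0.0075,0.0175,0,0,0,20]]]}}

```text
time_s: 3.07
eef_pos: [0.5381, 0.0579, 0.0361]
eef_rot: [-0.027, 3.141, -0.0]
wrist_force: [-0.1, 0.5, -0.4]
width: 0.0198
```

{"method": "apply_moves", "body": {"plan": [[[-0.005,0,0,0,0,0,20],[-0.01,0,0,0,0,0,20],[-0.015,0,0,0,0,0,20],[-0.02,0,0,0,0,0,20],[-0.025,0,0,0,0,0,20],[-0.025,0,0,0,0,0,20]]]}}

```text
time_s: 3.57
eef_pos: [0.5478, 0.0582, 0.0356]
eef_rot: [-0.027, 3.141, 0.0]
wrist_force: [-0.3, 0.2, -0.1]
width: 0.0204
```

Run:
```python
from h import *
s=arm.sense();print(s["eef_pos"],s["eef_rot"],s["wrist_force"],s["width"])
crop(arm.read_camera("side"),"s5",205,180,120,95,6)
```

```text
[0.54776861 0.05817268 0.03557112] [-2.74064767e-02  3.14114118e+00  6.24596955e-05] [-0.28384192  0.22494134 -0.10861234] 0.020367460236714745
```

View pics/s5.png

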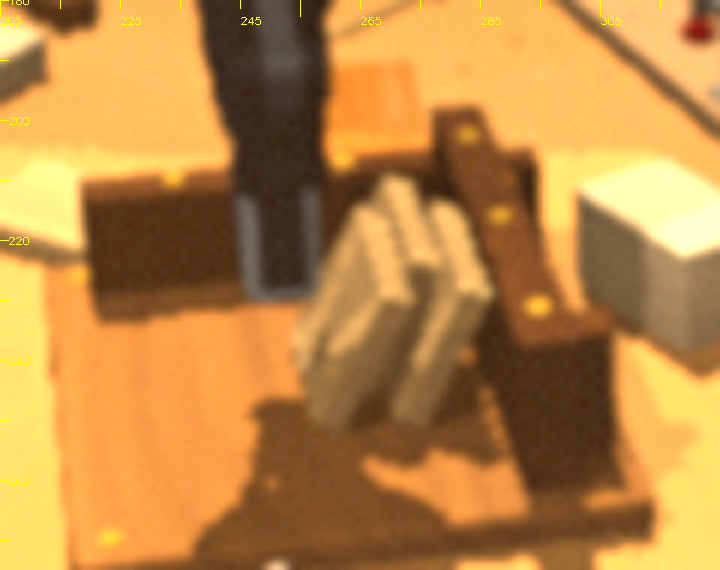

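{"method": "apply_moves", "body": {"plan": [[[-0.003,0,0,0,0,0,20],[-0.006,0,0,0,0,0,20],[-0.009,0,0,0,0,0,20],[-0.012,0,0,0,0,0,20],[-0.015,0,0,0,0,0,20],[-0.015,0,0,0,0,0,20]]]}}

```text
time_s: 4.12
eef_pos: [0.5537, 0.0583, 0.0355]
eef_rot: [-0.028, 3.141, 0.0]
wrist_force: [0.4, 0.4, -0.3]
width: 0.0199
```

Run:
```python
from h import *
s=arm.sense();print(s["eef_pos"],s["wrist_force"])
crop(arm.read_camera("side"),"s6",205,180,120,95,6)
crop(arm.read_camera("wrist"),"w6",200,160,240,200,3)
```

```text
[0.55365008 0.05829159 0.03553067] [ 0.3521369   0.44817042 -0.32345862]
```

View pics/s6.png

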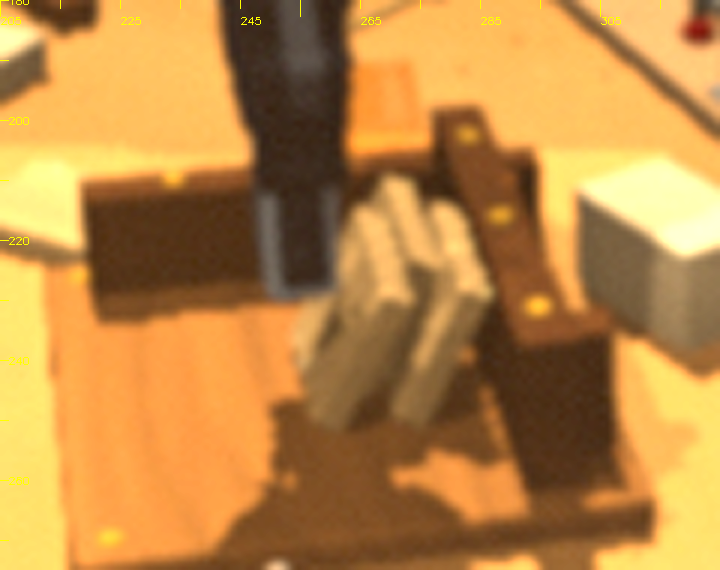

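View pics/w6.png

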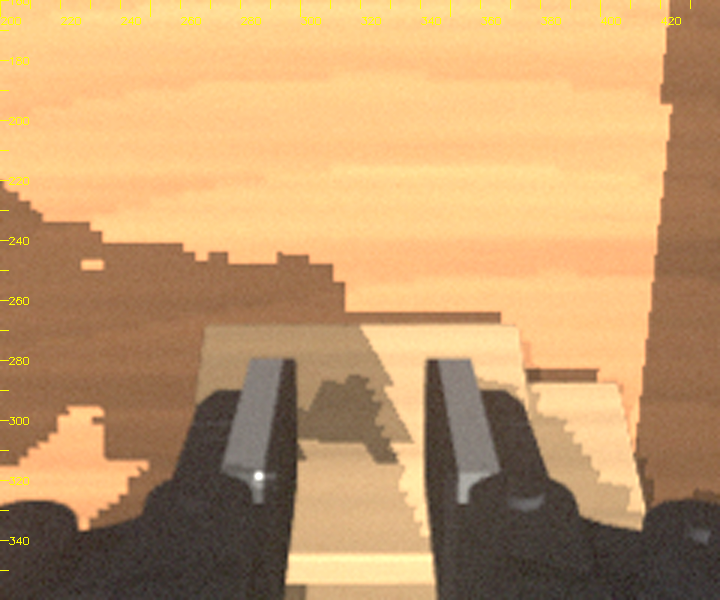

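Run:
```python
from h import *
w=arm.read_camera("wrist");s=arm.read_camera("side");st=arm.sense();p=st["eef_pos"];A=R.from_rotvec(st["eef_rot"]).as_matrix()
print(p, w["T"][:3,3]-p)
print("left finger -x lower corner", tri([(w,282.7-.3,279.3-.3),(s,250,229.7)]))
for xx in (.011,-.011):
  for tz in (.01,.022,):
    P=[p+A@np.array([xx,y,tz]) for y in (-.024,-.0101,.0101,.024)]
    print(xx,tz,proj(w,P).round(1).tolist(),proj(s,P[:1]).round(1))
for u in (268,373): print(onz(w,u,267.5,.0165))
```

```text
[0.55335421 0.05831556 0.03545364] [-0.07198469 -0.00145579  0.15980901]
left finger -x lower corner [0.54353118 0.040741   0.05488059]
0.011 0.01 [[276.0, 255.0], [301.7, 255.0], [339.1, 255.0], [364.8, 255.0]] [[251. 246.]]
0.011 0.022 [[278.6, 247.9], [302.8, 247.9], [337.9, 247.9], [362.1, 247.9]] [[251.4 251.8]]
-0.011 0.01 [[277.5, 292.0], [302.3, 292.0], [338.4, 292.1], [363.2, 292.0]] [[263.3 244.6]]
-0.011 0.022 [[279.9, 283.1], [303.3, 283.1], [337.3, 283.1], [360.7, 283.1]] [[263.6 250.4]]
[0.55373905 0.02817087 0.0165    ]
[0.55268067 0.08862353 0.0165    ]
```

{"method": "apply_moves", "body": {"plan": [[[0.05,0,0,0,0,0,20],[0.05,0,0,0,0,0,20],[0.05,0,0.02,0,0,0,20],[0.05,0,0.03,0,0,0,20],[0.05,0,0.04,0,0,0,20],[0.05,0,0.04,0,0,0,20],[0.05,0,0.04,0,0,0,20]]]}}

```text
time_s: 4.9
eef_pos: [0.5334, 0.058, 0.019]
eef_rot: [0.027, -3.141, -0.0]
wrist_force: [-0.3, 0.5, -0.1]
width: 0.0202
```

Run:
```python
from h import *
s=arm.sense();print(s["eef_pos"],s["wrist_force"],s["qpos"])
crop(arm.read_camera("side"),"s7",205,180,120,95,6)
crop(arm.read_camera("wrist"),"w7",200,160,240,200,3)
```

```text
[0.53336385 0.05798886 0.01902447] [-0.34508354  0.54066102 -0.130784  ] [-1.35731908e-01 -2.69408306e-02 -3.94698031e-01  1.20374029e+00
  8.72210374e-05 -1.53171088e-01]
```

View pics/s7.png

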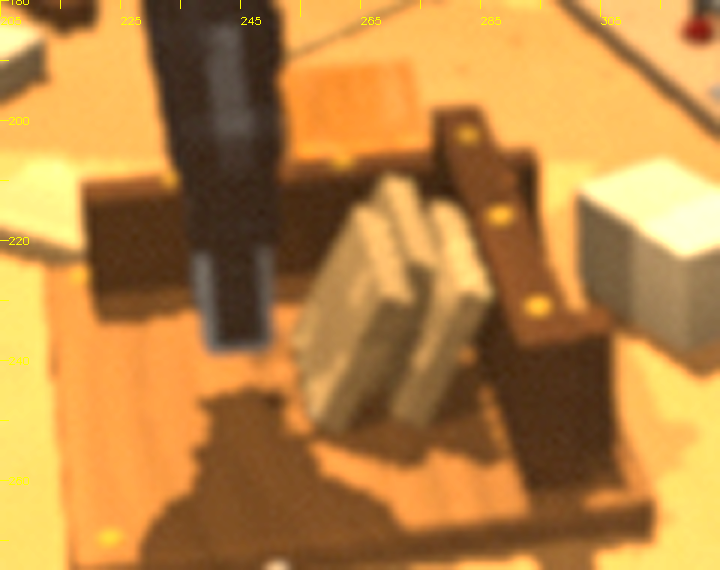

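View pics/w7.png

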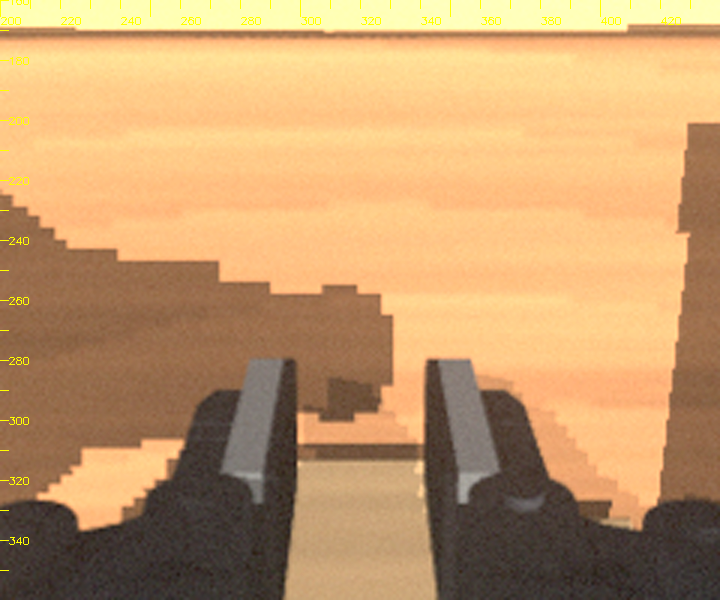

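```bash
cat > tip.py <<'E'
from h import *
import sys
w=arm.read_camera("wrist");s=arm.read_camera("side");st=arm.sense();p=st["eef_pos"];A=R.from_rotvec(st["eef_rot"]).as_matrix()
u,v=map(float,sys.argv[1:3])
P=tri([(w,282.4,279),(s,u,v)]); print(P,"tool:",A.T@(P-p)); print(proj(w,P),proj(s,P))
E
python3 tip.py 239.5 238.6
```

```text
[0.52375037 0.04039641 0.03924833] tool: [ 0.01029559 -0.01736739 -0.01949186]
[[282.36580595 278.77628496]] [[239.55003335 238.57067135]]
```

{"method": "apply_moves", "body": {"plan": [[[0,0,0.015,0,0,0,20],[0,0,0.03,0,0,0,20],[0,0,0.04,0,0,0,20],[0,0,0.046,0,0,0,20],[0,0,0.05,0,0,0,20],[0,0,0.05,0,0,0,20]]]}}

```text
time_s: 5.6
eef_pos: [0.5331, 0.058, -0.001]
eef_rot: [0.027, -3.141, -0.0]
wrist_force: [-0.1, 0.7, 0.4]
width: 0.0198
```

Run:
```python
from h import *
s=arm.sense();print(s["eef_pos"],s["wrist_force"])
crop(arm.read_camera("side"),"s8",205,180,120,95,6)
crop(arm.read_camera("wrist"),"w8",200,160,240,200,3)
```

```text
[ 0.53307623  0.05800174 -0.00103159] [-0.10204369  0.69655914  0.43594079]
```

View pics/s8.png

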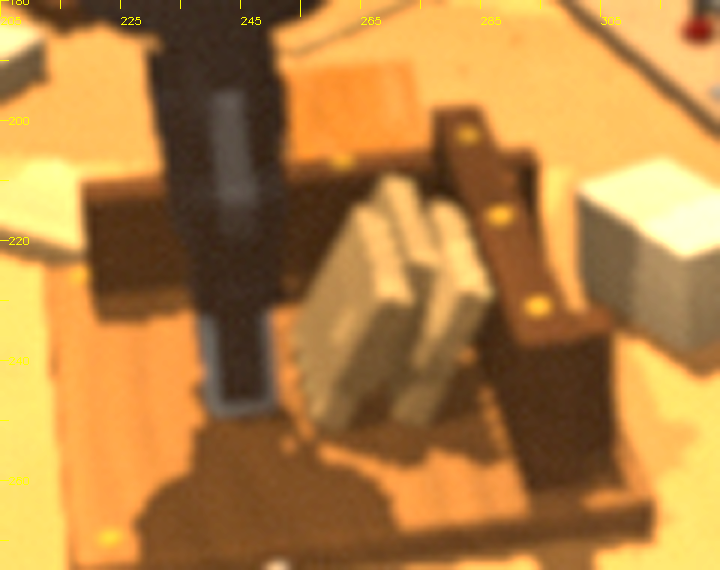

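View pics/w8.png

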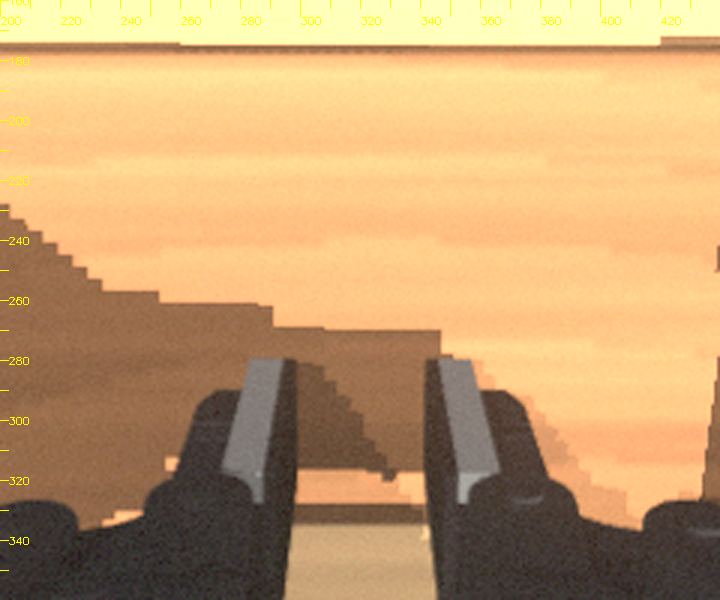

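{"method": "apply_moves", "body": {"plan": [[[0,0,0.004,0,0,0,20],[0,0,0.008,0,0,0,20],[0,0,0.008,0,0,0,20],[-0.01,0,0.008,0,0,0,20],[-0.02,0,0.008,0,0,0,20],[-0.025,0,0.008,0,0,0,20],[-0.025,0,0.008,0,0,0,20]]]}}

```text
time_s: 6.28
eef_pos: [0.544, 0.0581, -0.0036]
eef_rot: [-0.027, 3.141, 0.0]
wrist_force: [-0.2, 0.1, -0.4]
width: 0.0203
```

{"method": "apply_moves", "body": {"plan": [[[-0.005,0,0,0,0,0,20],[-0.01,0,0,0,0,0,20],[-0.015,0,0,0,0,0,20],[-0.02,0,0,0,0,0,20],[-0.02,0,0,0,0,0,20]]]}}

```text
time_s: 6.7
eef_pos: [0.5518, 0.0582, -0.0037]
eef_rot: [-0.027, 3.141, 0.0]
wrist_force: [0.1, -0.0, -0.1]
width: 0.0198
```

Run:
```python
from h import *
s=arm.sense();print(s["eef_pos"],s["wrist_force"])
crop(arm.read_camera("side"),"s9",205,180,120,95,6)
```

```text
[ 0.55179784  0.05824638 -0.00367245] [ 0.08093757 -0.01138135 -0.07729653]
```

View pics/s9.png

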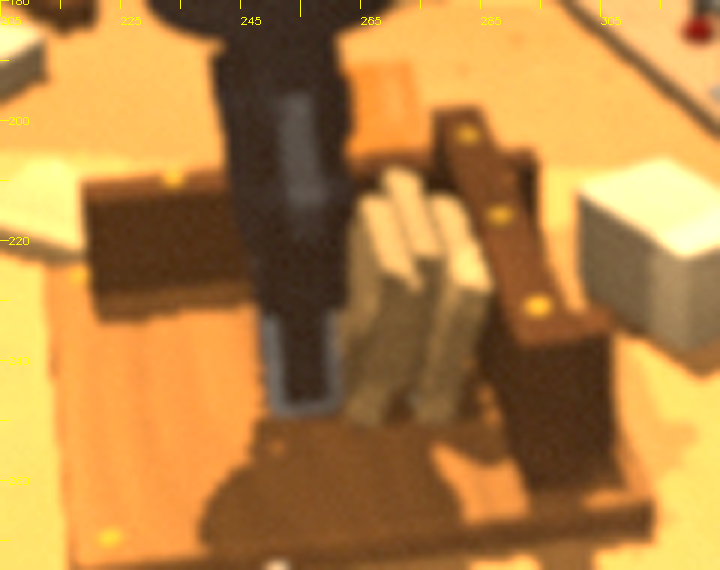

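{"method": "apply_moves", "body": {"plan": [[[0,0,-0.002,0,-0.07,0,20],[0,0,-0.002,0,-0.133,0,20],[-0.005,0,-0.002,0,-0.133,0,20],[-0.01,0,-0.002,0,-0.133,0,20],[-0.015,0,-0.002,0,-0.133,0,20],[-0.02,0,-0.002,0,-0.133,0,20],[-0.025,0,-0.002,0,-0.133,0,20],[-0.025,0,-0.002,0,-0.133,0,20]]]}}

```text
time_s: 7.42
eef_pos: [0.5619, 0.0584, -0.0031]
eef_rot: [-0.026, 3.003, 0.002]
wrist_force: [0.1, -0.8, -0.7]
width: 0.0201
```

Run:
```python
from h import *
s=arm.sense();print(s["eef_pos"],s["wrist_force"])
crop(arm.read_camera("side"),"s10",205,180,120,95,6)
```

```text
[ 0.56191529  0.05840294 -0.00306543] [ 0.11334811 -0.76040726 -0.66494328]
```

View pics/s10.png

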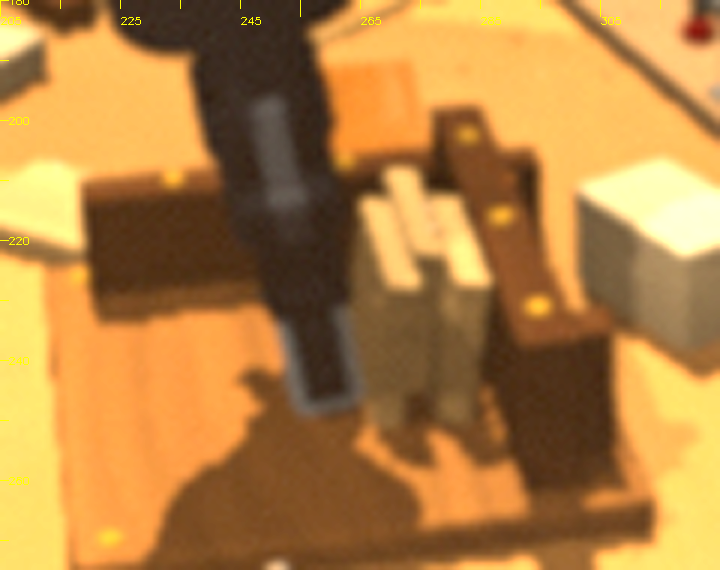

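{"method": "apply_moves", "body": {"plan": [[[-0.003,0,0.0004,0,0,0,20],[-0.006,0,0.0008,0,0,0,20],[-0.009,0,0.0012,0,0,0,20],[-0.012,0,0.0016,0,0,0,20],[-0.012,0,0.0016,0,0,0,20]]]}}

```text
time_s: 7.88
eef_pos: [0.5665, 0.0586, -0.0028]
eef_rot: [-0.026, 3.002, 0.002]
wrist_force: [-0.7, 0.3, 0.5]
width: 0.02
```

Run:
```python
from h import *
s=arm.sense();print(s["eef_pos"],s["wrist_force"])
crop(arm.read_camera("side"),"s11",205,180,120,95,6)
crop(arm.read_camera("top"),"t11",215,245,145,125,5)
```

```text
[ 0.566498    0.05855884 -0.0028069 ] [-0.74971965  0.27932687  0.49403007]
```

View pics/s11.png

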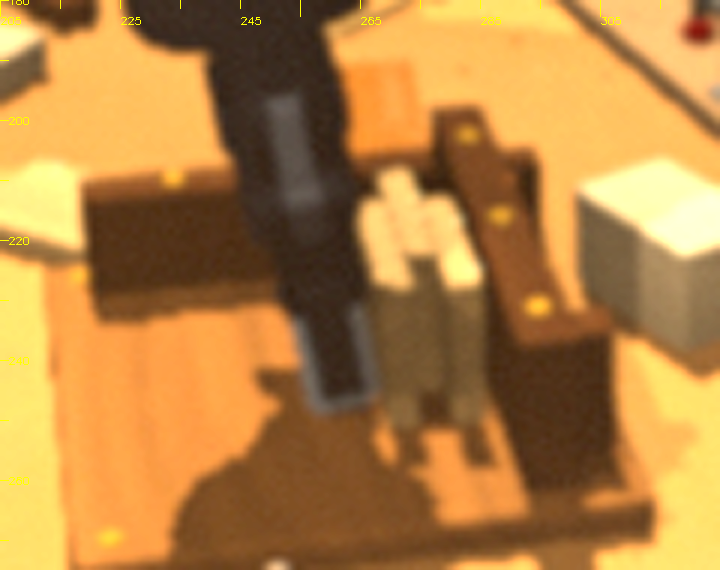

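View pics/t11.png

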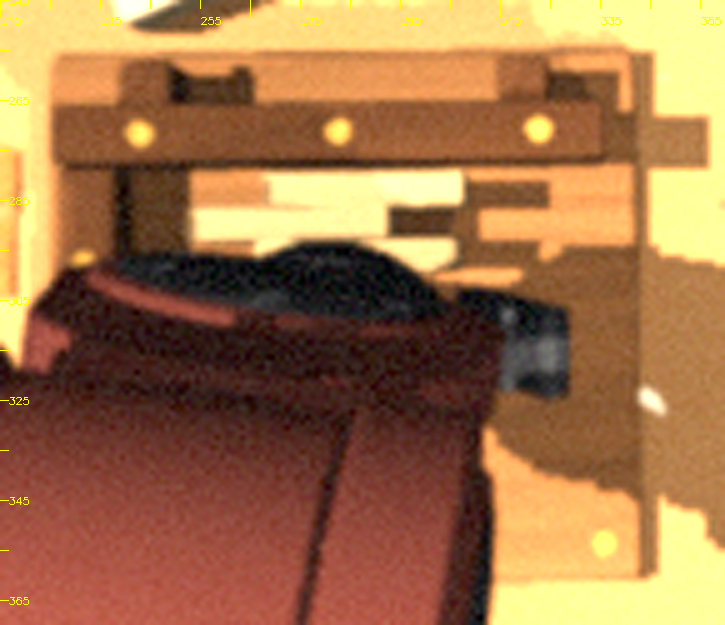

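{"method": "apply_moves", "body": {"plan": [[[-0.0025,0,0.0003,0,0,0,20],[-0.005,0,0.0007,0,0,0,20],[-0.005,0,0.0007,0,0,0,20]]]}}

```text
time_s: 8.23
eef_pos: [0.5685, 0.0586, -0.0028]
eef_rot: [-0.026, 3.002, 0.002]
wrist_force: [-0.2, 0.3, 0.3]
width: 0.0198
```

{"method": "apply_moves", "body": {"plan": [[[-0.0025,0,0.0003,0,0,0,20],[-0.0025,0,0.0003,0,0,0,20]]]}}

```text
time_s: 8.4
eef_pos: [0.5694, 0.0586, -0.0028]
eef_rot: [-0.026, 3.002, 0.002]
wrist_force: [0.7, 0.3, -0.9]
width: 0.0201
```

{"method": "apply_moves", "body": {"plan": [[[-0.0025,0,0.0003,0,0,0,20],[-0.0025,0,0.0003,0,0,0,20]]]}}

```text
time_s: 8.57
eef_pos: [0.5696, 0.0586, -0.003]
eef_rot: [-0.026, 3.004, 0.002]
wrist_force: [-4.5, -1.3, 3.7]
width: 0.0197
```

Run:
```python
from h import *
s=arm.sense();print(s["eef_pos"],s["wrist_force"])
crop(arm.read_camera("side"),"s12",205,180,120,95,6)
```

```text
[ 0.56960861  0.05861809 -0.00300498] [-4.54389049 -1.32394596  3.65855623]
```

View pics/s12.png

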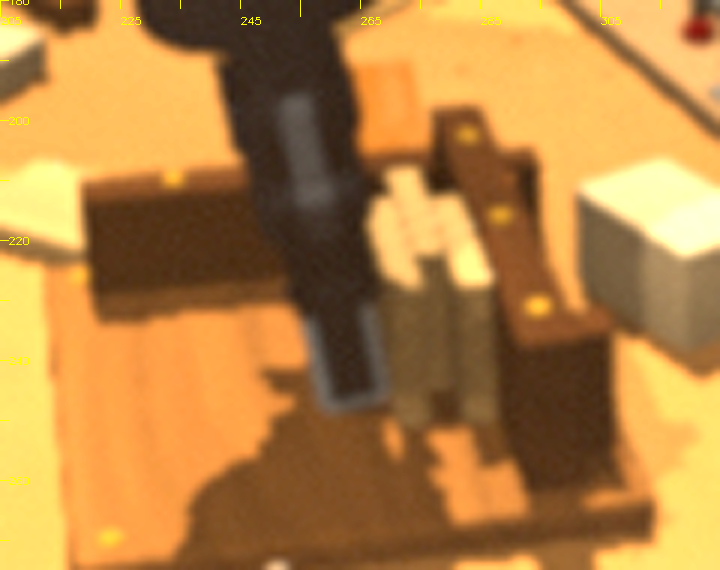

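{"method": "apply_moves", "body": {"plan": [[[0.025,0,-0.0035,0,0,0,20],[0.05,0,-0.007,0,0,0,20],[0.05,0,-0.007,0,0,0,20],[0.02,0,-0.23,0,0.133,0,0],[0.02,0,-0.23,0,0.133,0,0],[0.02,0,-0.23,0,0.133,0,0],[0.02,-0.15,-0.23,0,0.133,0,0],[0.02,-0.15,-0.23,0,0.133,0,0]]]}}

```text
time_s: 9.28
eef_pos: [0.5531, -0.004, 0.0894]
eef_rot: [-0.03, 3.137, -0.003]
wrist_force: [1.5, -1.4, -0.7]
width: -0.0001
```

Run:
```python
from h import *
s=arm.sense();print(s["eef_pos"],s["eef_rot"],s["wrist_force"],s["width"],s["time_s"])
crop(arm.read_camera("side"),"s13",205,120,130,150,4)
d=arm.read_camera("wrist");cv2.imwrite("pics/w13.png",d["pixels"][:,:,::-1])
crop(arm.read_camera("top"),"t13",215,245,145,125,5)
```

```text
[ 0.55311082 -0.00396832  0.08935558] [-2.95635249e-02  3.13709301e+00 -3.06847946e-03] [ 1.4894634  -1.40715047 -0.74549698] -7.264301899141208e-05 9.2833
```

View pics/s13.png

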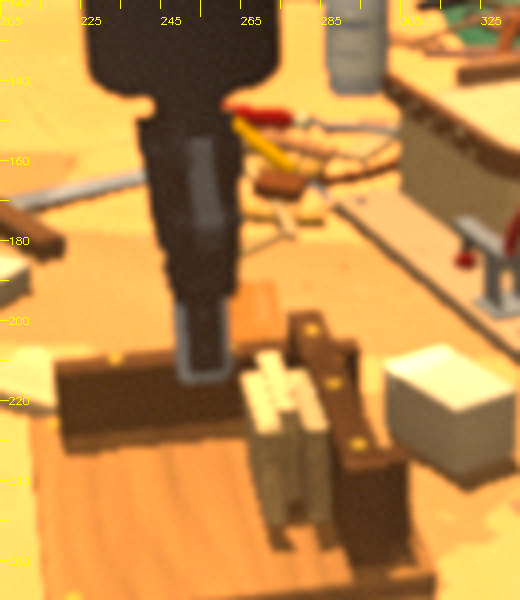

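View pics/w13.png

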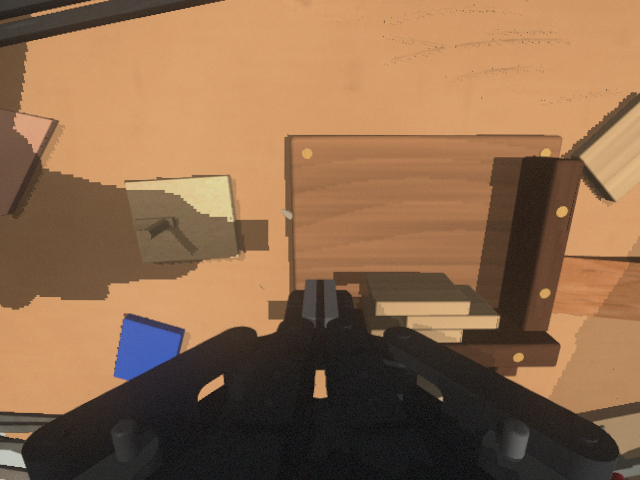

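View pics/t13.png

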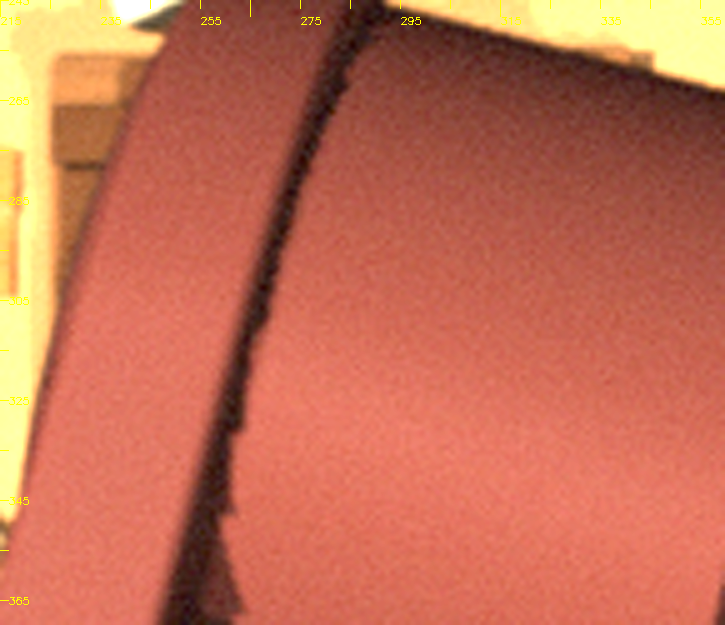

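{"method": "apply_moves", "body": {"plan": [[[0,0,0,0,0,-0.8,0],[0,0,0,0,0,-0.8,0],[0,0,0,0,0,-0.8,0],[0,0,0,0,0,-0.8,0],[0,0,0,0,0,-0.8,0],[0,0,0,0,0,-0.8,0],[0,0,0,0,0,-0.8,0],[0,0,0,0,0,-0.8,0]]]}}

```text
time_s: 10.1
eef_pos: [0.5508, -0.0009, 0.087]
eef_rot: [-1.309, 2.855, 0.0]
wrist_force: [-0.3, 0.7, -0.3]
width: -0.0001
```

{"method": "apply_moves", "body": {"plan": [[[0,0,0,0,0,-0.7,6],[0,0,0,0,0,-0.7,6],[0,0,0,0,0,-0.7,6],[0,0,0,0,0,-0.7,6],[0,0,0,0,0,-0.7,6],[0,0,0,0,0,-0.7,6],[0,0,0,0,0,-0.7,6],[0,0,0,0,0,-0.7,6]]]}}

```text
time_s: 10.77
eef_pos: [0.5507, -0.0013, 0.0871]
eef_rot: [-2.235, 2.208, 0.0]
wrist_force: [-0.6, -0.7, 0.9]
width: 0.006
```

Run:
```python
from h import *
s=arm.sense();print(s["eef_pos"],s["eef_rot"],s["wrist_force"],s["width"],s["time_s"],s["qpos"])
A=R.from_rotvec(s["eef_rot"]).as_matrix();print(A.round(4))
crop(arm.read_camera("side"),"s14",185,120,160,150,4)
d=arm.read_camera("wrist");cv2.imwrite("pics/w14.png",d["pixels"][:,:,::-1])
```

```text
[ 0.55071571 -0.0012919   0.08708391] [-2.23497541e+00  2.20755301e+00  2.20243495e-04] [-0.55740176 -0.65081457  0.94262883] 0.005971909311139732 10.7667 [-2.40044398e-01 -3.01373567e-02 -2.71432540e-01  1.32952349e+00
  2.35750431e-04 -1.82318597e+00]
[[ 1.230e-02 -9.999e-01  0.000e+00]
 [-9.999e-01 -1.230e-02  2.000e-04]
 [-2.000e-04 -0.000e+00 -1.000e+00]]
```

View pics/s14.png

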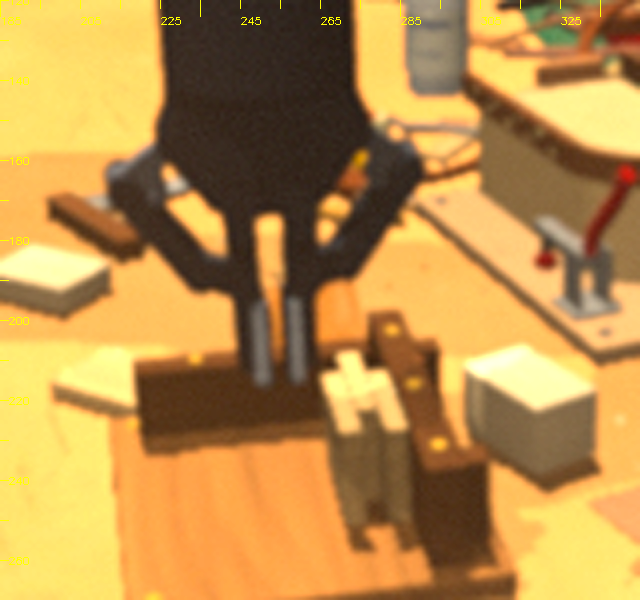

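View pics/w14.png

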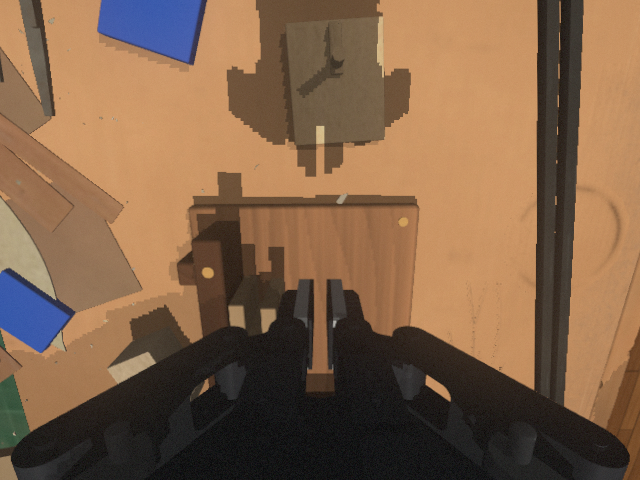

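{"method": "apply_moves", "body": {"plan": [[[0,-0.106,0,0,0,0,6],[0,-0.106,0,0,0,0,6],[0,-0.106,0.05,0,0,0,6],[0,-0.106,0.1,0,0,0,6],[0,-0.106,0.14,0,0,0,6],[0,-0.106,0.165,0,0,0,6],[0,-0.106,0.165,0,0,0,6]]]}}

```text
time_s: 11.45
eef_pos: [0.5914, -0.0006, 0.0186]
eef_rot: [2.237, -2.203, -0.005]
wrist_force: [-0.6, 0.7, 0.5]
width: 0.006
```

Run:
```python
from h import *
s=arm.sense();print(s["eef_pos"],s["eef_rot"],s["wrist_force"],s["width"],s["time_s"])
crop(arm.read_camera("side"),"s15",225,150,110,110,5)
crop(arm.read_camera("wrist"),"w15",160,120,260,200,3)
```

```text
[ 5.91413356e-01 -5.77566520e-04  1.85954819e-02] [ 2.23680819 -2.20341981 -0.00494659] [-0.60688997  0.71315809  0.45856562] 0.005957938046149687 11.45
```

View pics/s15.png

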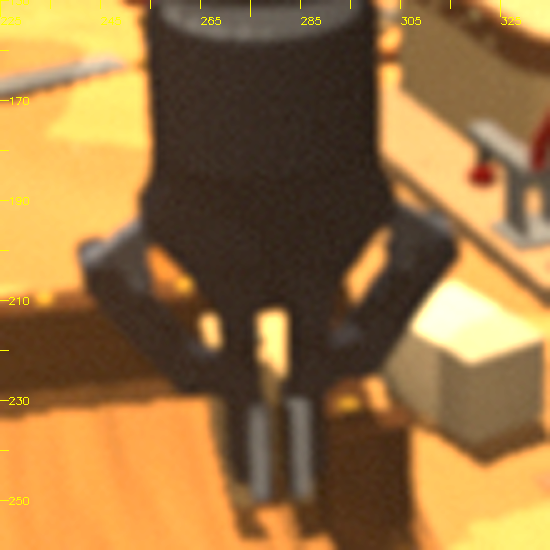

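View pics/w15.png

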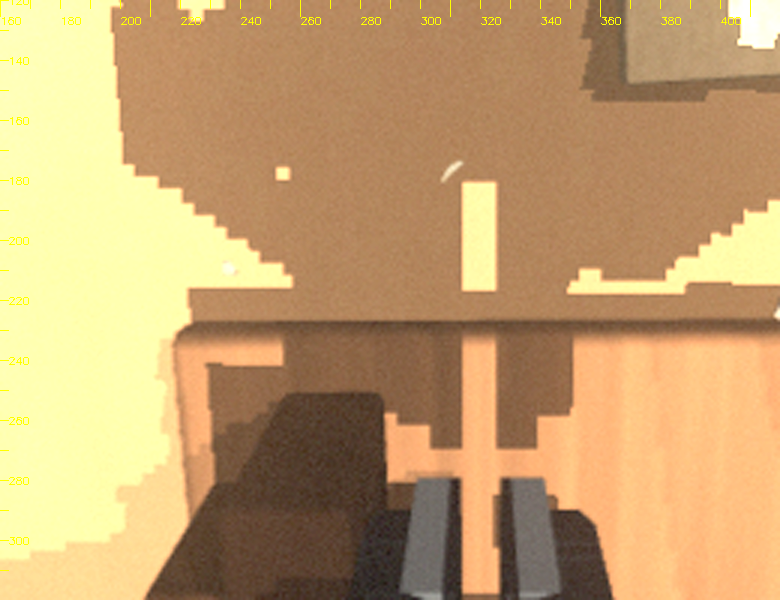

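Run:
```python
from h import *
w=arm.read_camera("wrist");s=arm.read_camera("side");st=arm.sense();p=st["eef_pos"];A=R.from_rotvec(st["eef_rot"]).as_matrix()
for a,b in [((341.4,279),(274.8,250.2)),((298.5,279),(287.4,249.8))]:
    P=tri([(w,*a),(s,*b)]); print(P,"tool:",A.T@(P-p),proj(w,P),proj(s,P))
```

```text
[ 0.58116503 -0.00986145  0.03711567] tool: [ 0.00885073  0.01088333 -0.01590658] [[343.50463558 279.5821282 ]] [[275.38806361 250.28613185]]
[ 0.60215841 -0.0089261   0.03509499] tool: [ 0.00825944 -0.01012728 -0.01393566] [[298.75763526 279.03749742]] [[287.47153467 249.79786401]]
```

{"method": "apply_moves", "body": {"plan": [[[0,-0.004,0.0075,0,0,0,6],[0,-0.004,0.0075,0,0,0,6],[-0.02,-0.004,0.0075,0,0,0,6],[-0.035,-0.004,0.0075,0,0,0,6],[-0.045,-0.004,0.0075,0,0,0,6],[-0.05,-0.004,0.0075,0,0,0,6],[-0.055,-0.004,0.0075,0,0,0,6],[-0.06,-0.004,0.0075,0,0,0,6]]]}}

```text
time_s: 12.32
eef_pos: [0.5914, 0.0211, 0.0182]
eef_rot: [2.233, -2.2, -0.002]
wrist_force: [-16.1, -11.6, 2.1]
width: 0.0061
```

{"method": "apply_moves", "body": {"plan": [[[-0.005,0,0,0,0,0,6],[-0.01,0,0,0,0,0,6],[-0.015,0,0,0,0,0,6],[-0.02,0,0,0,0,0,6],[-0.025,0,0,0,0,0,6],[-0.03,0,0,0,0,0,6],[-0.035,0,0,0,0,0,6],[-0.035,0,0,0,0,0,6]]]}}

```text
time_s: 12.98
eef_pos: [0.5911, 0.0355, 0.0181]
eef_rot: [2.233, -2.2, -0.003]
wrist_force: [-15.4, -8.6, 1.1]
width: 0.0061
```

Run:
```python
from h import *
s=arm.sense();print(s["eef_pos"],s["eef_rot"],s["wrist_force"],s["width"],s["time_s"])
crop(arm.read_camera("side"),"s16",225,150,110,110,5)
crop(arm.read_camera("top"),"t16",215,245,145,125,5)
crop(arm.read_camera("wrist"),"w16",160,120,260,200,3)
```

```text
[0.59113751 0.03545416 0.01812281] [ 2.23327698 -2.20025812 -0.00274178] [-15.43644357  -8.56215293   1.07077183] 0.0061154286611753185 12.9833
```

View pics/s16.png

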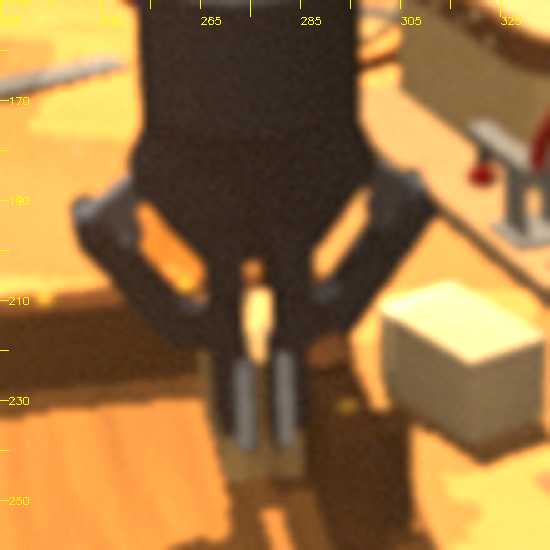

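View pics/t16.png

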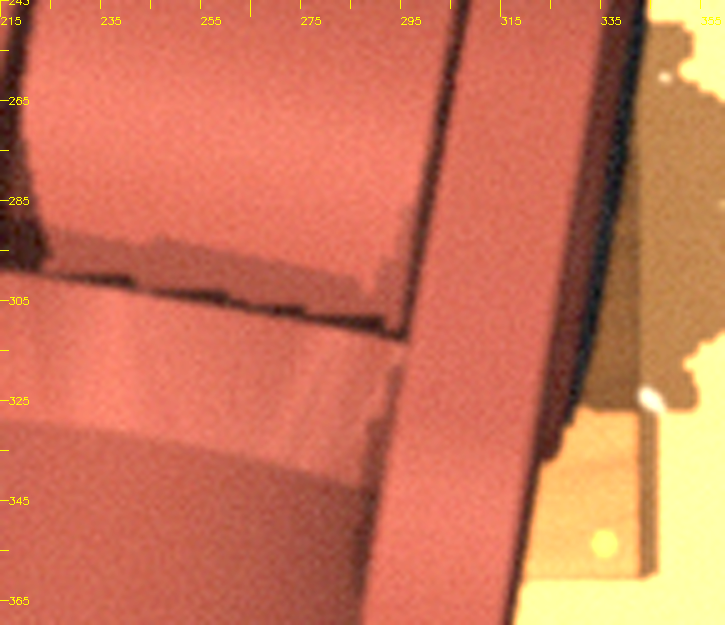

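View pics/w16.png

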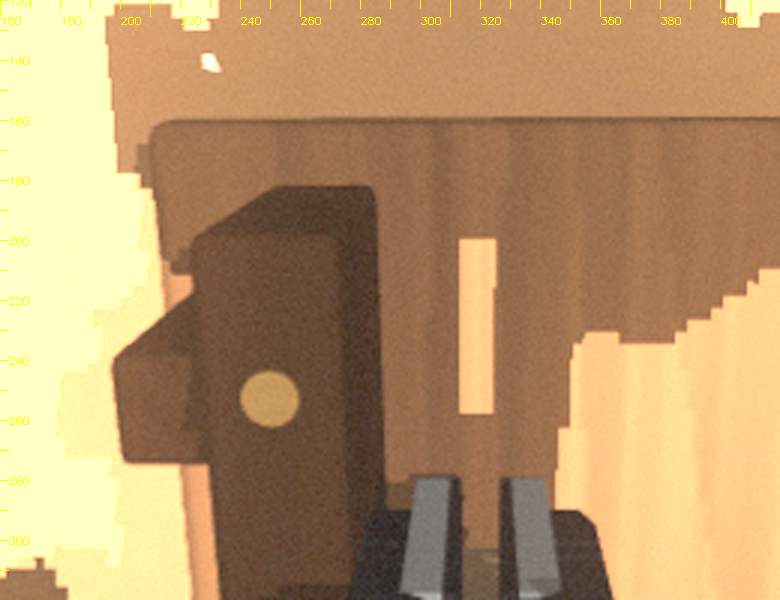

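{"method": "apply_moves", "body": {"plan": [[[0.006,0,0,0,0,0,6],[0.006,0.008,0,0,0,0,6],[0.006,0.008,0,0,0,0,6],[0.006,0.008,0,0,0,0,6]]]}}

```text
time_s: 13.47
eef_pos: [0.5913, 0.0345, 0.0194]
eef_rot: [-2.24, 2.202, -0.002]
wrist_force: [-5.8, 0.1, 3.7]
width: 0.0064
```

{"method": "apply_moves", "body": {"plan": [[[-0.005,0,0,0,0,0,6],[-0.01,0,0,0,0,0,6],[-0.015,0,0,0,0,0,6],[-0.02,0,0,0,0,0,6],[-0.025,0,0,0,0,0,6],[-0.03,0,0,0,0,0,6],[-0.035,0,0,0,0,0,6],[-0.035,0,0,0,0,0,6]]]}}

```text
time_s: 14.13
eef_pos: [0.5909, 0.0492, 0.0183]
eef_rot: [-2.241, 2.201, -0.0]
wrist_force: [-1.0, 0.8, 0.1]
width: 0.006
```

Run:
```python
from h import *
s=arm.sense();print(s["eef_pos"],s["eef_rot"],s["wrist_force"],s["width"],s["time_s"])
crop(arm.read_camera("side"),"s17",225,160,100,100,6)
```

```text
[0.59088558 0.0491986  0.01832898] [-2.24066394e+00  2.20069364e+00 -1.79657491e-04] [-1.01215564  0.78208089  0.13509255] 0.00602281586181307 14.1333
```

View pics/s17.png

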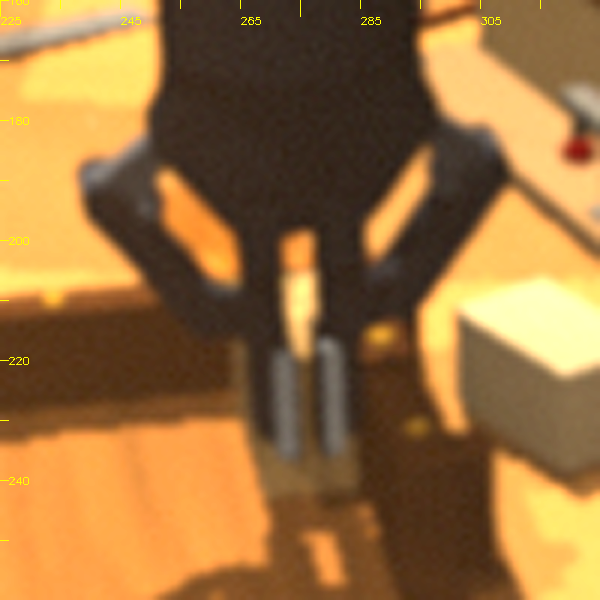

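{"method": "apply_moves", "body": {"plan": [[[-0.005,0,0,0,0,0,6],[-0.01,0,0,0,0,0,6],[-0.015,0,0,0,0,0,6],[-0.02,0,0,0,0,0,6],[-0.025,0,0,0,0,0,6],[-0.0275,0,0,0,0,0,6],[-0.03,0,0,0,0,0,6],[-0.03,0,0,0,0,0,6]]]}}

```text
time_s: 14.85
eef_pos: [0.5904, 0.0608, 0.0182]
eef_rot: [-2.241, 2.202, 0.0]
wrist_force: [0.2, 0.9, 0.6]
width: 0.006
```

{"method": "apply_moves", "body": {"plan": [[[-0.0025,0,0,0,0,0,6],[-0.005,0,0,0,0,0,6],[-0.005,0,0,0,0,0,6]]]}}

```text
time_s: 15.1
eef_pos: [0.5904, 0.0625, 0.0182]
eef_rot: [2.241, -2.202, 0.0]
wrist_force: [0.1, -1.0, -0.0]
width: 0.0059
```

{"method": "apply_moves", "body": {"plan": [[[-0.0025,0,0,0,0,0,6],[-0.0025,0,0,0,0,0,6]]]}}

```text
time_s: 15.27
eef_pos: [0.5905, 0.0626, 0.0183]
eef_rot: [2.239, -2.202, 0.002]
wrist_force: [-0.8, -6.1, 0.5]
width: 0.0062
```

{"method": "apply_moves", "body": {"plan": [[[-0.0025,0,0,0,0,0,6],[-0.0025,0,0,0,0,0,6],[-0.0025,0,0,0,0,0,6]]]}}

```text
time_s: 15.52
eef_pos: [0.5906, 0.0626, 0.0184]
eef_rot: [2.238, -2.202, 0.004]
wrist_force: [-0.7, -10.0, 0.7]
width: 0.0062
```

Run:
```python
from h import *
s=arm.sense();print(s["eef_pos"],s["wrist_force"],s["width"],s["time_s"])
```

```text
[0.59056918 0.06257237 0.01842117] [ -0.68804569 -10.01374826   0.74767515] 0.006229411385787883 15.5167
```

{"method": "apply_moves", "body": {"plan": [[[0.01,0,0,0,0,0,6],[0.04,0,0,0,0,0,6],[0.08,0,-0.02,0,0,0,6],[0.1,0,-0.12,0,0,0.1,6],[0.1,0,-0.22,0,0,0.2,6],[0.1,0.1,-0.3,0,0,0.8,20],[0.1,0.2,-0.4,0,0,0.8,20],[0.1,0.2,-0.4,0,0,0.8,20]]]}}

```text
time_s: 16.18
eef_pos: [0.5098, 0.0227, 0.1812]
eef_rot: [-1.502, 2.757, -0.002]
wrist_force: [1.5, -0.3, 0.0]
width: 0.02
```

Run:
```python
from h import *
s=arm.sense();print(s["eef_pos"],s["eef_rot"],s["wrist_force"],s["width"],s["time_s"])
crop(arm.read_camera("side"),"s18",205,180,120,95,6)
crop(arm.read_camera("top"),"t18",215,245,145,125,5)
d=arm.read_camera("wrist");cv2.imwrite("pics/w18.png",d["pixels"][:,:,::-1])
```

```text
[0.50984012 0.02270232 0.18124047] [-1.50217520e+00  2.75708259e+00 -1.58597248e-03] [ 1.51046601 -0.30210644  0.02949486] 0.019964415711561045 16.1833
```

View pics/s18.png

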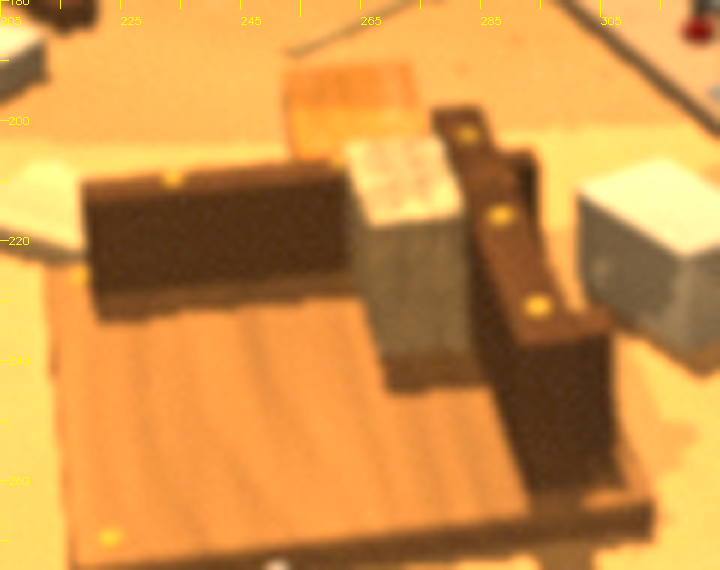

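View pics/t18.png

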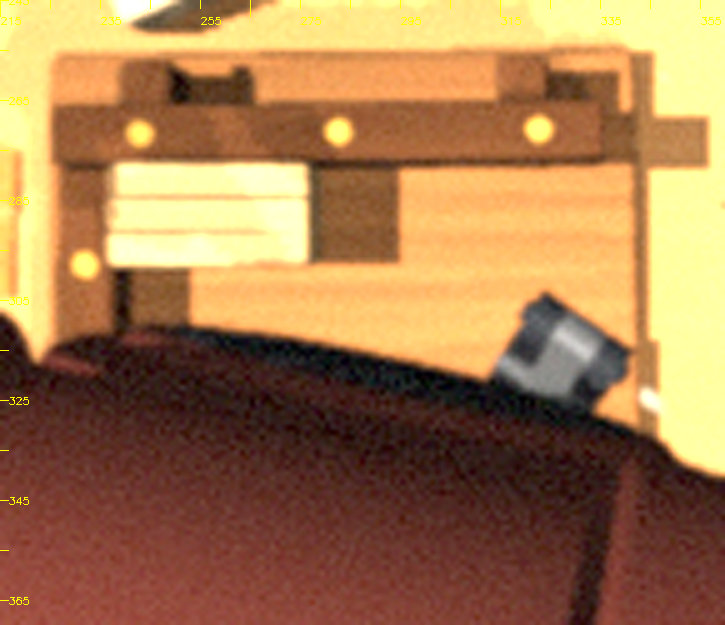

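View pics/w18.png

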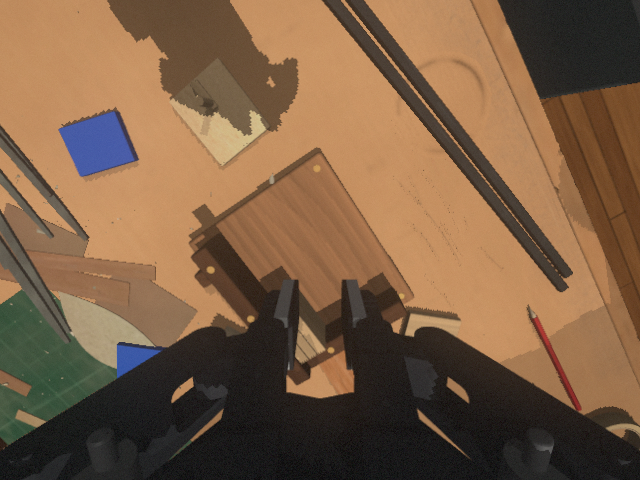

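Run:
```python
from h import *
crop(arm.read_camera("top"),"t19",225,265,60,45,13)
crop(arm.read_camera("side"),"s19",255,195,50,55,10)
T=None
b=np.load("board.npy"); c,s_=np.cos(.016),np.sin(.016)
top=arm.read_camera("top");s=arm.read_camera("side")
for P in [(0,0,60),(0,-60,60),(-30,0,60),(-30,-60,60),(-30,-60,12),(0,-60,12)]:
    x,y,z=np.array(P)*1e-3; W=[.606+c*x-s_*y,.1345+s_*x+c*y,z]
    print(P,proj(top,W).round(1),proj(s,W).round(1))
```

```text
(0, 0, 60) [[235.2 278. ]] [[277.7 202.3]]
(0, -60, 60) [[274.8 277.6]] [[282.7 215.6]]
(-30, 0, 60) [[235.1 298. ]] [[262.4 203.7]]
(-30, -60, 60) [[274.9 297.7]] [[266.5 217.2]]
(-30, -60, 12) [[278.1 298. ]] [[267.7 240.1]]
(0, -60, 12) [[278. 279.]] [[283.5 238.4]]
```

View pics/t19.png

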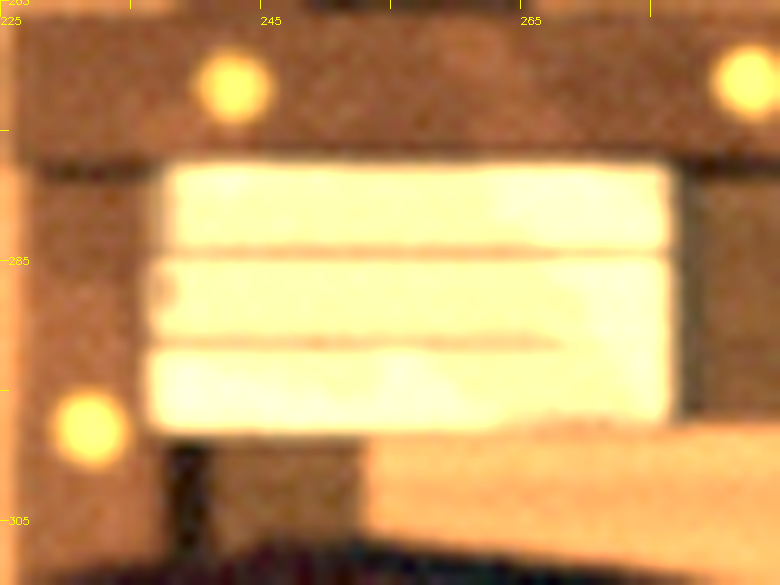

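View pics/s19.png

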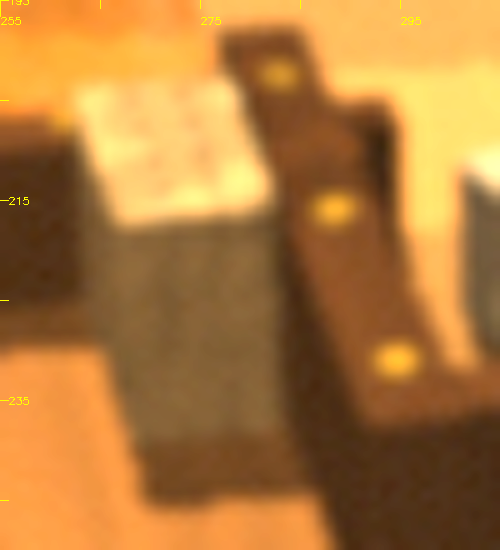

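Run:
```python
from h import *
top=arm.read_camera("top")
f=lambda a,b,z:onz(top,225+a/13-.46,265+b/13-.46,z)
print("fence", f(165,480,.048)); print("slab3 L",f(148,390,.06),"R",f(678,390,.06)); print("slab2 L",f(150,300,.06),"R",f(676,300,.06));print("slab1 L",f(163,200,.06),"R",f(673,200,.06))
t=lambda a,b,z:onz(top,215+a/5-.4,245+b/5-.4,z)
print(t(112,547,.048),t(112,400,.048),t(114,300,.048))
```

```text
fence [0.57083698 0.13268937 0.048     ]
slab3 L [0.58113077 0.13281618 0.06      ] R [0.58167447 0.07134123 0.06      ]
slab2 L [0.59151063 0.13279386 0.06      ] R [0.59201202 0.07171337 0.06      ]
slab1 L [0.60307834 0.13151551 0.06      ] R [0.60352236 0.07222101 0.06      ]
[0.49165057 0.13165686 0.048     ] [0.53586385 0.13239527 0.048     ] [0.56608763 0.13234052 0.048     ]
```

```bash
cat > mv.py <<'E'
from h import *
import sys
s=arm.sense();A=R.from_rotvec(s["eef_rot"]);p=s["eef_pos"]
x,y,z,yaw=map(float,sys.argv[1:5])
W=R.from_euler('z',yaw)*R.from_matrix([[-1,0,0],[0,1,0],[0,0,-1.]])
print(p, "shift units",(A.inv().apply(np.array([x,y,z])-p)/.4).round(4),"turn",((A.inv()*W).as_rotvec()/(np.pi/3)).round(4))
E
python3 mv.py .5365 .1025 .15 .016
```

```text
[0.51082228 0.02315064 0.17664979] shift units [-0.2019  0.052   0.0666] turn [ 0.0016 -0.0016  0.9445]
```

{"method": "apply_moves", "body": {"plan": [[[-0.2,0.052,0,0,0,0.944,20],[-0.2,0.052,0,0,0,0.944,20],[-0.2,0.052,0,0,0,0.944,20],[-0.2,0.052,0,0,0,0.944,20],[-0.2,0.052,0,0,0,0.944,20],[-0.2,0.052,0,0,0,0.944,20],[-0.2,0.052,0,0,0,0.944,20],[-0.2,0.052,0,0,0,0.944,20]]]}}

```text
time_s: 17.25
eef_pos: [0.5363, 0.102, 0.1768]
eef_rot: [0.04, -3.139, -0.0]
wrist_force: [-0.1, 0.3, -0.3]
width: 0.02
```

```bash
python3 mv.py .5365 .1025 .0125 .016
python3 - <<'E'
from h import *
crop(arm.read_camera("wrist"),"w20",210,170,200,170,4)
E
```

```text
[0.53629922 0.1019958  0.17683138] shift units [-0.0014  0.0011  0.4108] turn [ 0.0003 -0.0019  0.0093]
```

View pics/w20.png

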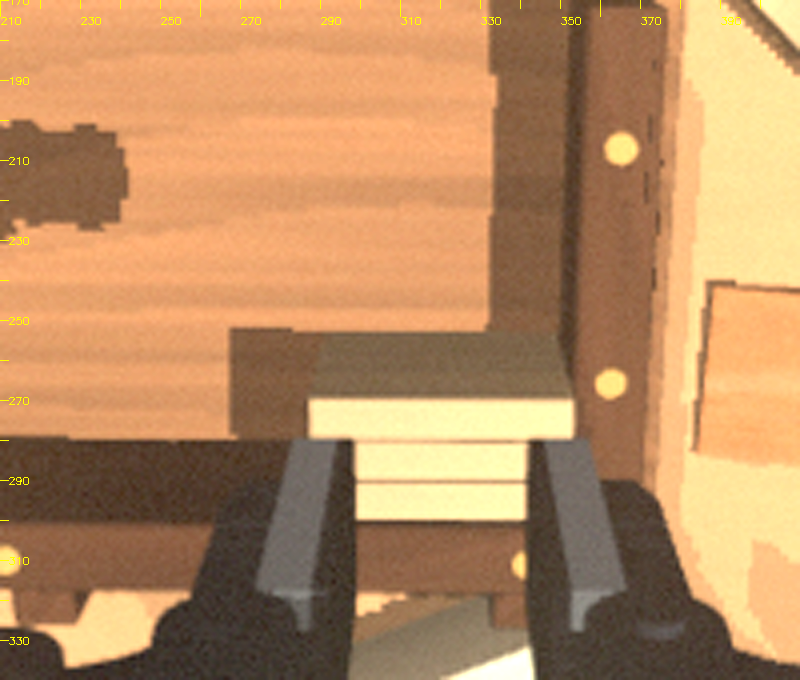

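{"method": "apply_moves", "body": {"plan": [[[0,0,0.1,0,0,0.009,20],[0,0,0.2,0,0,0.009,20],[0,0,0.3,0,0,0.009,20],[0,0,0.37,0,0,0.009,20],[0,0,0.41,0,0,0.009,20],[-0.02,0,0.41,0,0,0.009,20],[-0.04,0,0.41,0,0,0.009,20],[-0.05,0,0.41,0,0,0.009,20]]]}}

```text
time_s: 17.97
eef_pos: [0.5588, 0.1023, 0.0155]
eef_rot: [-0.035, 3.139, -0.0]
wrist_force: [1.8, 0.0, 0.6]
width: 0.0203
```

{"method": "apply_moves", "body": {"plan": [[[-0.005,0,0,0,0,0,20],[-0.01,0,0,0,0,0,20],[-0.015,0,0,0,0,0,20],[-0.015,0,0,0,0,0,20]]]}}

```text
time_s: 18.3
eef_pos: [0.5632, 0.1025, 0.0149]
eef_rot: [-0.034, 3.14, 0.0]
wrist_force: [0.1, -0.0, -0.1]
width: 0.0197
```

{"method": "apply_moves", "body": {"plan": [[[-0.0025,0,0,0,0,0,20],[-0.005,0,0,0,0,0,20],[-0.005,0,0,0,0,0,20]]]}}

```text
time_s: 18.55
eef_pos: [0.5645, 0.1026, 0.0143]
eef_rot: [-0.033, 3.141, 0.0]
wrist_force: [0.2, -0.2, -0.3]
width: 0.0202
```

{"method": "apply_moves", "body": {"plan": [[[-0.0025,0,0,0,0,0,20],[-0.0025,0,0,0,0,0,20]]]}}

```text
time_s: 18.72
eef_pos: [0.5655, 0.1026, 0.0142]
eef_rot: [-0.033, 3.141, 0.0]
wrist_force: [-0.5, -0.1, -0.7]
width: 0.0199
```

{"method": "apply_moves", "body": {"plan": [[[-0.0025,0,0,0,0,0,20],[-0.0025,0,0,0,0,0,20]]]}}

```text
time_s: 18.88
eef_pos: [0.5656, 0.1026, 0.014]
eef_rot: [0.033, -3.14, 0.0]
wrist_force: [-4.6, -0.5, 3.6]
width: 0.0201
```

{"method": "apply_moves", "body": {"plan": [[[-0.0025,0,0,0,0,0,20],[-0.0025,0,0,0,0,0,20]]]}}

```text
time_s: 19.05
eef_pos: [0.5656, 0.1026, 0.0139]
eef_rot: [0.033, -3.138, 0.0]
wrist_force: [-9.8, -0.0, 7.2]
width: 0.02
```

{"method": "apply_moves", "body": {"plan": [[[0.003,0,0,0,0,0,20],[0.02,0,0,0,0,0,20],[0.06,0,0,0,0,0,20],[0.1,0,0,0,0,0,20],[0.15,0,-0.1,0,0,0,20],[0.15,0,-0.2,0,0,0,20],[0.15,0,-0.3,0,0,0,20],[0.15,0,-0.4,0,0,0,20]]]}}

```text
time_s: 19.72
eef_pos: [0.5067, 0.1015, 0.1762]
eef_rot: [-0.034, 3.14, 0.0]
wrist_force: [0.2, -0.4, 0.4]
width: 0.02
```

{"method": "apply_moves", "body": {"plan": [[[0,0.1,0,0,0,0,20],[0,0.2,0,0,0,0,20],[0,0.3,0,0,0,0,20],[0,0.4,0,0,0,0,20],[0,0.5,0,0,0,0,20],[0,0.5,0,0,0,0,20],[0,0.5,0,0,0,0,20]]]}}

```text
time_s: 20.3
eef_pos: [0.5024, 0.3032, 0.1739]
eef_rot: [-0.039, 3.141, 0.0]
wrist_force: [-0.3, -1.0, 0.2]
width: 0.02
```

Run:
```python
from h import *
s=arm.sense();print(s["eef_pos"],s["wrist_force"],s["time_s"])
top=arm.read_camera("top")
crop(top,"t21",225,265,60,45,13)
crop(arm.read_camera("side"),"s21",255,195,50,55,10)
```

```text
[0.50244394 0.30321258 0.17387048] [-0.29427643 -0.97808261  0.16456649] 20.3
```

View pics/t21.png

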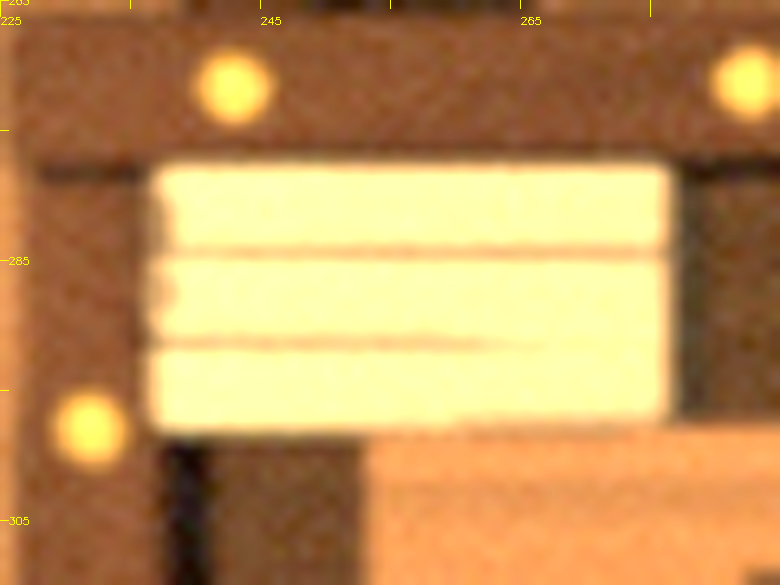

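View pics/s21.png

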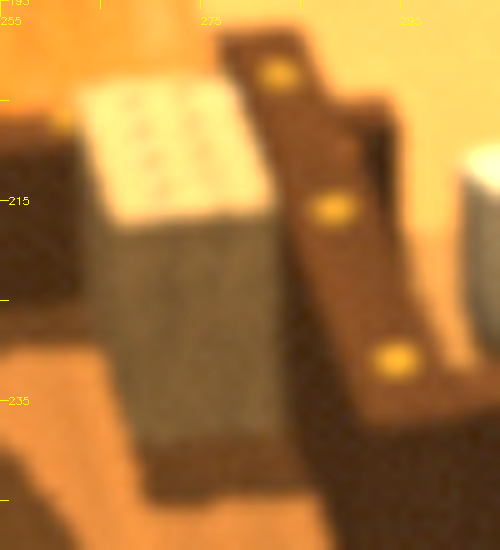

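```bash
python3 -c "
from plant import arm
print(arm.hand_in())"
```

```text
the job is handed in; nothing more can be done
None
```

I pushed the three slabs upright against the backstop, then slid them along it until they hit the side fence. A last light press against the backstop, just under 10 N, closed the row. I handed in after about 20 s of the 45 s, with the arm clear of everything.

**Last checks:**
- **Top view:** the three slabs form one closed block. Its front edge is within about 0.3 px of where a 30 mm stack should end. Measured before that last press, the front slab's fence end sat within about 0.2 mm of the fence face. Afterwards both ends of the row still looked flush.
- **Side view:** the block stands upright with no visible gaps.
- **Forces:** at the end of each push the force rose with no further movement, about 10 N at the fence and 10 N at the backstop.

**What disagreed:**
- **Fingertips:** in the pictures they sat about 16–20 mm behind the tool point, not 22 mm ahead of it. I worked from the camera measurements.
- **Finger rubbing:** early in the slide a finger rubbed the backstop at about 16 N. I moved it about 3 mm away and carried on.
- **Fence position:** the cameras' estimates of it differed by about 2 mm, so I judged the butted ends within a single picture.
- **Rear slab:** it first looked about 1.3 mm short of the fence. That was a shadow and was gone in the last picture.

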